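# Click the bean box lid shut

### The job

The lid rim of the bean box has popped up at its four corners. Press each of the four corner sections down with a fingertip until it clicks shut, so the whole rim lies flush. Only press: do not pick up or tip the box or shove it along the bench, and leave everything around it standing where it is.

Things in the scene. Friction and masses are not known exactly. Their poses are not given: they have to be found in the camera images.
- bean_box: Loose coffee-bean box: pale plastic rectangular box 172 x 122 mm and 82 mm tall with a grey lid 184 x 134 mm (x by y), 0.7 to 0.95 kg, standing on the bench. Origin: centre of its underside; x along its long side, z up. The lid has a flat middle panel 114 x 64 mm whose top is 90 mm above the bench, surrounded by a rim cut at the middle of each side into four separate L-shaped corner sections. The box slides if it is pushed sideways.
- corner_a (a joint): Corner section of the lid rim in the box's +x, +y quarter: how far it is pressed down, m. 0 = popped up (its rim stands 7 mm above the middle panel), 0.007 = clicked shut, flush with the panel. It moves straight down in the box frame only. It resists with about 7 N at first, less as it goes down, and past about 3 mm it snaps down by itself and stays shut.
- pad_a (a point): Middle of the top face of the thumb pad on corner section corner_a: a square pad 26 x 26 mm standing 3 mm above its section, at 73 mm along x and 48 mm along y from the box's middle (+x, +y quarter). 100 mm above the bench when popped up, 93 mm when clicked shut. z up.
- corner_b (a joint): Corner section of the lid rim in the box's +x, -y quarter: how far it is pressed down, m. 0 = popped up (its rim stands 7 mm above the middle panel), 0.007 = clicked shut, flush with the panel. It moves straight down in the box frame only. It resists with about 7 N at first, less as it goes down, and past about 3 mm it snaps down by itself and stays shut.
- pad_b (a point): Middle of the top face of the thumb pad on corner section corner_b: a square pad 26 x 26 mm standing 3 mm above its section, at 73 mm along x and 48 mm along y from the box's middle (+x, -y quarter). 100 mm above the bench when popped up, 93 mm when clicked shut. z up.
- corner_c (a joint): Corner section of the lid rim in the box's -x, -y quarter: how far it is pressed down, m. 0 = popped up (its rim stands 7 mm above the middle panel), 0.007 = clicked shut, flush with the panel. It moves straight down in the box frame only. It resists with about 7 N at first, less as it goes down, and past about 3 mm it snaps down by itself and stays shut.
- pad_c (a point): Middle of the top face of the thumb pad on corner section corner_c: a square pad 26 x 26 mm standing 3 mm above its section, at 73 mm along x and 48 mm along y from the box's middle (-x, -y quarter). 100 mm above the bench when popped up, 93 mm when clicked shut. z up.
- corner_d (a joint): Corner section of the lid rim in the box's -x, +y quarter: how far it is pressed down, m. 0 = popped up (its rim stands 7 mm above the middle panel), 0.007 = clicked shut, flush with the panel. It moves straight down in the box frame only. It resists with about 7 N at first, less as it goes down, and past about 3 mm it snaps down by itself and stays shut.
- pad_d (a point): Middle of the top face of the thumb pad on corner section corner_d: a square pad 26 x 26 mm standing 3 mm above its section, at 73 mm along x and 48 mm along y from the box's middle (-x, +y quarter). 100 mm above the bench when popped up, 93 mm when clicked shut. z up.
- pitcher: Bystander: steel milk pitcher, 90 mm wide, 105 mm tall, handle to its +x reaching 79 mm from its axis. Origin: centre of the underside.
- shaker: Bystander: glass shaker with a steel screw-top lid, 68 mm wide, 107 mm tall. Origin: centre of the underside.
- knock_box: Bystander: open grey plastic knock box 150 x 140 x 100 mm with a rubber bar across it (top 103 mm). Origin: centre of the underside.
- tamper: Bystander: steel tamper standing on its 58 mm base beside the box, 82 mm tall. Origin: centre of the underside.
- espresso_cup: Bystander: white espresso cup 62 mm wide, 56 mm tall, handle to its +y, beside the box. Origin: centre of the underside.
- spoon: Bystander: steel spoon 150 mm long lying along its x beside the box. Origin: middle of its underside.
There are look-alikes about, which are no part of the job. What is shaped like the bean_box but blue or orange is not meant.

How it is judged:
By the outcome, as a careful person would: the job done as asked, in the order asked, and still so for the second after the job is handed in, with the robot touching nothing.
It also fails if it takes over 45 s, if anything falls off the work surface, if the arm or the gripper's body presses on something with over 40 N, if the wrist force passes 120 N, or if a joint passes its speed limit or range.

### The arm

A 6-joint arm with a two-finger parallel gripper is mounted at the origin on the work surface. World frame = base frame: x ahead of the robot, y to its left, z up, the work surface at z = 0. Lengths are in m, angles in degrees, forces in N, time in s.
With the tool pointing down it reaches from about 0.325 to 0.775 m from the base axis. Payload 5.5 kg.
Tool frame: the origin (TCP) lies at the centre of the arm's flange, where the gripper is bolted on; the fingertips stand 182 mm ahead of it and the grasp point (between the pads) lies 163 mm ahead of it; z points along the fingers, y is the line along which they close (so a half turn about z gives the same grasp; the last joint's range is limited). The gripper opens to 88 mm and grips with 3 to 60 N. Pads are 20 mm wide; open, the fingers measure 115 mm over their backs; the gripper's body (75 mm by 178 mm) begins 61 mm behind the grasp point.
Start: joints at [66.423, 5.22, 70.514, -0, 104.267, -3.249], TCP at [0.208, 0.563, 0.405] pointing down, gripper open.
Joint ranges: [-164.24, 164.24], [-49.07, 125.15], [9.68, 141.18], [-86.29, 266.29], [3.28, 154.24], [-151.56, 151.56]. Speed limits (degrees/s): [147.25, 147.25, 172.46, 180, 180, 180].

### API

Orientations are given as [roll, pitch, yaw] about the fixed x, y, z axes, in that order (R = Rz(yaw) Ry(pitch) Rx(roll)).
In Python, from station import r gives the robot as it stands. The module is installed in compiled form; this text tells all that it offers. Calls block until the motion is done:
- r.reach(position, orientation): joint-space move of the TCP to a pose.
- r.servo_line(position, rotation=None, speed=0.15): straight line of the TCP; rotation=None keeps the orientation; speed is the mean speed in m/s.
- r.move_joints(angles): joint-space move.
- r.let_go() and r.grab(squeeze=None): open the fingers fully, or close them until they stop; squeeze is the grip in N (None keeps the last).
- r.wait(seconds).
- r.inverse_kinematics(position, orientation): joint angles nearest the present ones, or None.
- r.sense(): the state.
- r.snapshot(name): name is "side" or "top" or "wrist"; returns a dict with "frame" (420x560x3 uint8, red, green, blue), "fx", "fy", "cx", "cy" (pixels), "R" (3x3) and "t" (3): a world point X has camera coordinates R X + t. Camera axes: x right, y down, z forward; pixel columns grow to the right and rows downward; lengths in m; the calibration is good to about 2 mm. The wrist camera is an equidistant fisheye: a pixel r from the principal point sees the ray r / f radians off the axis. A picture is of the moment at which its call begins. There is no depth.
A pose or a line that the arm cannot do raises r.IKError and nothing moves.
- r.hand_in(): hands the job in; it is judged then, once.
The state is a dict: "clock": time; "joints": joint angles; "joint_vel": joint speeds; "joint_torque": joint torques, N m; "tcp_pos": TCP position; "orientation": TCP orientation; "contact_force": force on the tool from outside, world axes, zero at the start; "torque": the same for the moment, N m; "opening": finger opening in m; "gripper_force": force on a finger pad.
Only numpy, scipy, OpenCV 4.12 (cv2) and the standard library are available. Lean on these libraries where they do the work, as an engineer would, in place of code of your own. Each camera call takes 0.05 s, during which the arm holds its last target. There are 200 camera calls.

## Working session

There is one attempt and no reset: what is moved stays moved. The work goes in short steps, each a Python script; the robot and the scene stay as the last script left them, time stands still between calls to the robot, and variables do not carry over. Pictures are saved under pics/ and viewed, at most 10 in all, crops included, and the job is handed in when it is done.

```bash
mkdir -p pics
python3 - <<'E'
from station import r
import cv2,pickle
d={}
for n in("top","side"):
    s=r.snapshot(n);d[n]=s;cv2.imwrite(f"pics/{n}0.png",s["frame"][:,:,::-1])
    print(n,s["fx"],s["cx"],s["cy"],s["R"],s["t"])
pickle.dump(d,open("s0.pkl","wb"))
s=r.sense();print(s["clock"],s["orientation"],s["opening"])
E
```

```text
top 461.2508365611756 281.45362400849797 210.3620232383205 [[-0.01183935 -0.99992196  0.00398784]
 [-0.99789445  0.01156082 -0.06382012]
 [ 0.06376904 -0.00473503 -0.99795345]] [-0.00677605  0.56317063  1.32797172]
side 529.1241690121677 275.78931952240646 211.07305601219102 [[ 0.84596955 -0.53319333 -0.00635533]
 [-0.37902368 -0.59289376 -0.71050548]
 [ 0.37506875  0.60347482 -0.70366297]] [-0.47179049  0.24464567  1.43707724]
0.1 [-1.79903381e+02 -5.26335959e-03  1.59672645e+02] 0.08780659917770336
```

View pics/top0.png

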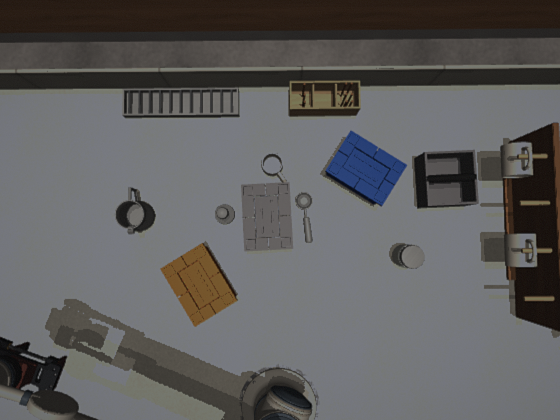

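View pics/side0.png

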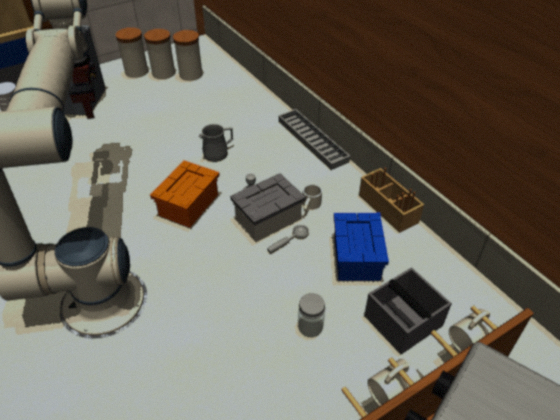

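Candidates in the top view are orange (199,284), blue (366,168) and grey-lidded (267,216). The description calls for a grey lid, so I take the grey one. The tamper is at (225,213), the cup at (272,164) and the spoon at (305,215). Next comes a close crop with the lid contour.

```bash
cat > h.py <<'E'
import numpy as np
def ray(s,uv):
    R,t=np.array(s["R"]),np.array(s["t"])
    d=R.T@np.array([(uv[0]-s["cx"])/s["fx"],(uv[1]-s["cy"])/s["fy"],1]); return -R.T@t,d
def plane(s,uv,z):
    o,d=ray(s,uv); return o+d*(z-o[2])/d[2]
def tri(s1,u1,s2,u2):
    A=[];b=[]
    for s,u in((s1,u1),(s2,u2)):
        o,d=ray(s,u); d/=np.linalg.norm(d); P=np.eye(3)-np.outer(d,d); A.append(P);b.append(P@o)
    return np.linalg.lstsq(np.vstack(A),np.hstack(b),rcond=None)[0]
def proj(s,X):
    c=np.array(s["R"])@X+np.array(s["t"]); return s["fx"]*c[0]/c[2]+s["cx"],s["fy"]*c[1]/c[2]+s["cy"]
E
python3 - <<'E'
import pickle,cv2,numpy as np
from h import *
d=pickle.load(open("s0.pkl","rb"))
f=d["top"]["frame"]
x0,y0=230,170; c=f[y0:265,x0:305]
g=cv2.cvtColor(c,cv2.COLOR_RGB2GRAY);print(g[45,::3])
m=cv2.morphologyEx((g<145).astype(np.uint8),cv2.MORPH_OPEN,np.ones((9,9)))
cs,_=cv2.findContours(m,0,2);k=max(cs,key=cv2.contourArea)
b=cv2.minAreaRect(k);print(b,cv2.contourArea(k))
P=cv2.boxPoints(b)+[x0,y0]
Q=np.array([plane(d["top"],p,.097) for p in P]);print(Q,np.linalg.norm(np.diff(Q,axis=0),axis=1),Q.mean(0))
for q in Q: print(proj(d["side"],q))
a=cv2.resize(c[:,:,::-1],None,fx=5,fy=5,interpolation=2)
cv2.polylines(a,[((P-[x0,y0]+.5)*5).astype(int)],1,(0,0,255),1)
sd=d["side"]["frame"][165:245,220:320,::-1].copy();sd=cv2.resize(sd,None,fx=4,fy=4,interpolation=2)
for q in Q:
    u=proj(d["side"],q);cv2.circle(sd,(int((u[0]-219.5)*4),int((u[1]-164.5)*4)),3,(0,0,255),1)
o=np.zeros((475,775+0,3),np.uint8);o[:,:375]=a;o[:320,375:775]=sd
cv2.imwrite("pics/crop.png",o)
E
```

```text
[ 91  89 126 124 109  96  97  97  68  97  96  97  97  98  97  97  76  79
  76  93  98 124 124 123 125]
((37.0, 46.99999237060547), (93.99998474121094, 73.99998474121094), 90.0) 6956.0
[[ 0.67129737  0.12772082  0.097     ]
 [ 0.66900228 -0.07659957  0.097     ]
 [ 0.41074767 -0.0727358   0.097     ]
 [ 0.41317735  0.12894009  0.097     ]] [0.20433328 0.25828351 0.20169053] [0.54105617 0.02683138 0.097     ]
(np.float64(284.32617857246896), np.float64(162.93931373366874))
(np.float64(320.9807445285532), np.float64(200.169334566582))
(np.float64(244.97007743944818), np.float64(233.67217963215055))
(np.float64(212.48305559571986), np.float64(192.13446967409544))
```

View pics/crop.png

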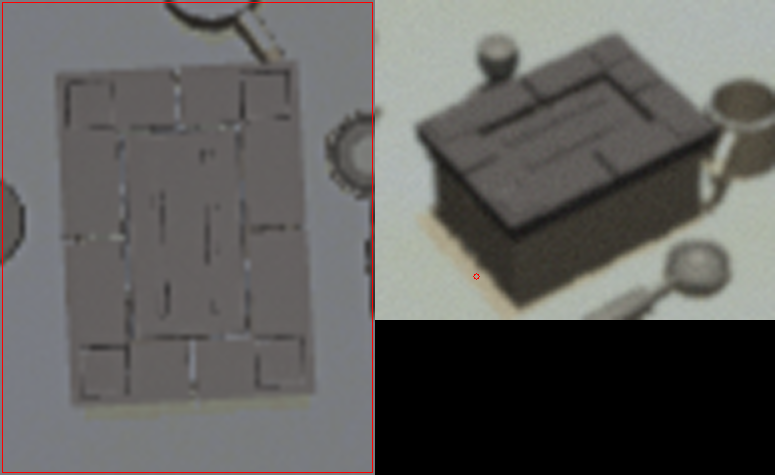

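The crop confirms it: grey lid with four pads, and corners at crop (57,73), (296,62), (315,392), (72,405). My threshold was too high, so I'll refine it and triangulate with the side corners at crop (415,125), (612,33), (718,130), (513,232).

Run:
```python
import pickle,cv2,numpy as np
from h import *
from station import r
d=pickle.load(open("s0.pkl","rb"))
T,S=d["top"],d["side"]
x0,y0=230,170; c=cv2.resize(T["frame"][y0:265,x0:305],None,fx=5,fy=5,interpolation=2)
g=cv2.cvtColor(c,cv2.COLOR_RGB2GRAY)
m=cv2.morphologyEx((g<111).astype(np.uint8),cv2.MORPH_CLOSE,np.ones((11,11)))
m=cv2.morphologyEx(m,cv2.MORPH_OPEN,np.ones((61,61)))
k=max(cv2.findContours(m,0,2)[0],key=cv2.contourArea)
b=cv2.minAreaRect(k);print(b)
P=(cv2.boxPoints(b)+.5)/5-.5+[x0,y0]
Q=np.array([plane(T,p,.097) for p in P]);print(P,Q,np.linalg.norm(np.diff(Q,axis=0),axis=1),Q.mean(0))
sc=[(219.5+(x-375)/4,164.5+y/4) for x,y in((415,125),(612,33),(718,130),(513,232))]
for q in Q:
    u=np.array(proj(S,q)); j=np.argmin([np.hypot(*(u-v)) for v in sc]); i=np.where((Q==q).all(1))[0][0]
    print(u,sc[j],tri(T,P[i],S,sc[j]))
# bystander positions
for n,uv,z in(("cup",(272,164),.056),("tamper",(225,213),.08),("spoon",(304,200),.01)): print(n,plane(T,uv,z))
```

```text
((184.2237548828125, 233.25135803222656), (336.2713928222656, 245.76510620117188), 86.98721313476562)
[[240.13480663 183.96132183]
 [289.21989059 181.37789917]
 [292.75469208 248.53922272]
 [243.66961098 251.12264252]] [[ 0.6322164   0.09999077  0.097     ]
 [ 0.63784513 -0.03536105  0.097     ]
 [ 0.45313036 -0.04263504  0.097     ]
 [ 0.44769742  0.09147368  0.097     ]] [0.1354688  0.18485794 0.13421872] [0.54272233 0.02836709 0.097     ]
[278.6835851  171.95695654] (278.75, 172.75) [0.63266509 0.10030894 0.0932844 ]
[304.48277072 196.04471977] (305.25, 197.0) [ 0.63924559 -0.0359369   0.09265619]
[252.58980972 221.30464163] (254.0, 222.5) [ 0.45473187 -0.04370299  0.09199223]
[228.4450109  195.05400888] (229.5, 195.75) [0.44900481 0.09097615 0.09384289]
cup [0.69349949 0.01221505 0.056     ]
tamper [0.55355902 0.1439998  0.08      ]
spoon [ 0.5933234  -0.08005965  0.01      ]
```

Lid centre is (0.5427, 0.0284), yaw about 2.4°, and size 185×135 mm, which matches the description. The triangulated height of about 93 mm agrees with the stated height to within the calibration. I'll close the fingers, hover, and check with the wrist camera against the projected pads.

```bash
cat >> h.py <<'E'
YAW=np.degrees(np.arctan2(.0079,.1847)); C=np.array([.5427,.0284])
def pads(C=C,yaw=YAW):
    a=np.radians(yaw);R=np.array([[np.cos(a),-np.sin(a)],[np.sin(a),np.cos(a)]])
    return [C+R@np.array(v) for v in((.073,.048),(.073,-.048),(-.073,-.048),(-.073,.048))]
def fproj(s,X):
    c=np.array(s["R"])@X+np.array(s["t"]); n=np.hypot(c[0],c[1]); th=np.arctan2(n,c[2])
    return s["fx"]*th*c[0]/n+s["cx"],s["fy"]*th*c[1]/n+s["cy"]
E
python3 - <<'E'
from station import r
from h import *
import cv2,pickle
r.grab(5)
r.reach([C[0]-.0,C[1],.42],[180,0,90+YAW])
s=r.snapshot("wrist");pickle.dump(s,open("w.pkl","wb"))
st=r.sense();print(st["clock"],st["opening"],st["joints"],st["tcp_pos"],st["contact_force"],s["fx"])
im=cv2.resize(s["frame"][:,:,::-1],None,fx=10/7,fy=10/7,interpolation=2)
for p in pads():
    u=fproj(s,np.array([*p,.1]));print(p,u);cv2.circle(im,(int(u[0]*10/7),int(u[1]*10/7)),4,(0,0,255),1)
cv2.imwrite("pics/w1.png",im)
E
```

```text
3.7417 0.0002973249034522072 [-5.07319295e-01 -3.29559438e+00  7.75711810e+01  1.29499946e-02
  1.05730969e+02 -3.03967628e+00] [0.54270103 0.02923233 0.4199256 ] [-0.16033022 -0.64973197  0.24100854] 325.19226210127806
[0.61358213 0.07947566] (np.float64(355.13820154762686), np.float64(154.10736023262348))
[ 0.6176845  -0.01643664] (np.float64(348.84867293189524), np.float64(248.04920343955436))
[ 0.47181787 -0.02267566] (np.float64(206.4391561751445), np.float64(247.7663240875812))
[0.4677155  0.07323664] (np.float64(200.59786991265986), np.float64(153.7557707071055))
```

View pics/w1.png

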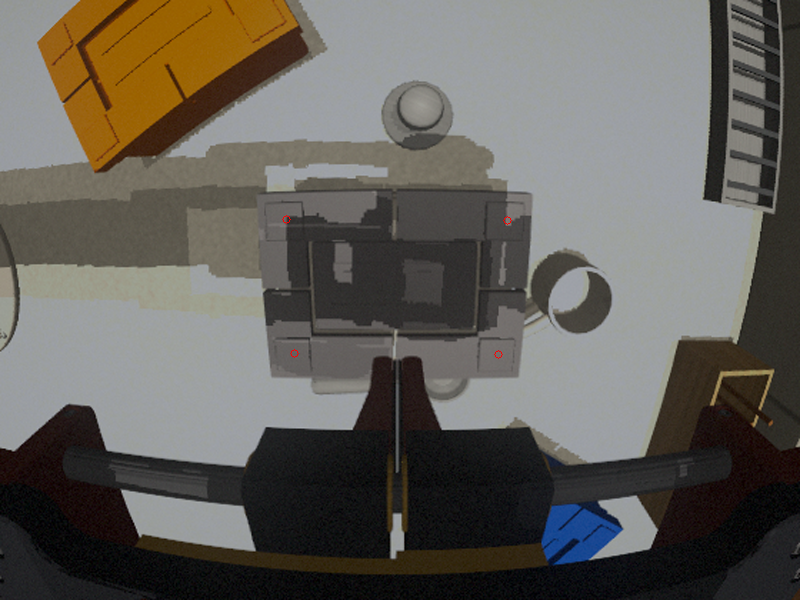

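The wrist view shows all four red marks at the pad centres, at (286,219), (508,220), (294,353) and (498,354), within about 2 mm. Now the first press, in small steps with force watched.

```bash
cat > press.py <<'E'
from station import r
from h import *
def press(p):
    o=[180,0,90+YAW]; T=.182
    r.reach([*p,T+.118],o); r.servo_line([*p,T+.104],speed=.05)
    f0=r.sense()["contact_force"][2]; log=[]; peak=0
    for z in np.arange(.101,.0899,-.001):
        r.servo_line([*p,T+z],speed=.02)
        s=r.sense(); f=s["contact_force"][2]-f0; peak=max(peak,f)
        log.append((round(float(s["tcp_pos"][2]-T)*1e3,1),round(float(f),1),round(float(np.hypot(*s["contact_force"][:2])),1)))
        if f>18 or (peak>3.5 and f<1.5 and z<.0955): break
    r.servo_line([*p,T+.118],speed=.1)
    print(log,r.sense()["clock"],flush=True)
E
python3 - <<'E'
from press import *
press(pads()[2])
E
```

```text
[(101.0, 1.0, 0.6), (100.7, 4.6, 1.3), (99.6, 5.3, 1.1), (97.4, 0.4, 0.7), (96.5, 0.7, 0.7), (95.8, 0.2, 0.7), (94.9, 0.4, 0.2)] 7.0
```

Run:
```python
from press import *
import cv2
for i in(1,0,3): press(pads()[i])
r.reach([C[0],C[1],.42],[180,0,90+YAW])
s=r.snapshot("wrist")
im=cv2.resize(s["frame"][100:290,160:400,::-1],None,fx=3,fy=3,interpolation=2)
for p in pads():
    u=fproj(s,np.array([*p,.093]));cv2.circle(im,(int((u[0]-160)*3),int((u[1]-100)*3)),4,(0,0,255),1)
cv2.imwrite("pics/w2.png",im)
t=r.snapshot("side")["frame"][165:245,220:320,::-1]; cv2.imwrite("pics/s2.png",cv2.resize(t,None,fx=6,fy=6,interpolation=2))
print(r.sense()["clock"])
```

```text
[(100.9, -0.2, 0.2), (100.2, 0.7, 0.7), (99.9, 4.1, 1.1), (98.3, 3.0, 0.8), (96.0, -1.0, 0.4), (95.5, 0.2, 0.6), (94.9, -0.5, 1.0)] 10.25
[(101.0, 0.1, 0.5), (100.2, 0.1, 1.0), (100.0, 4.8, 1.3), (98.3, 3.4, 0.2), (96.0, 0.7, 0.5), (95.6, 1.0, 0.3), (94.9, 0.9, 0.6)] 13.3333
[(101.1, -0.1, 0.5), (100.7, 2.7, 1.8), (99.6, 4.8, 2.0), (97.5, 0.4, 0.7), (96.5, -0.8, 0.5), (95.8, 0.0, 0.1), (94.9, -0.1, 0.4)] 16.5833
17.325
```

View pics/w2.png

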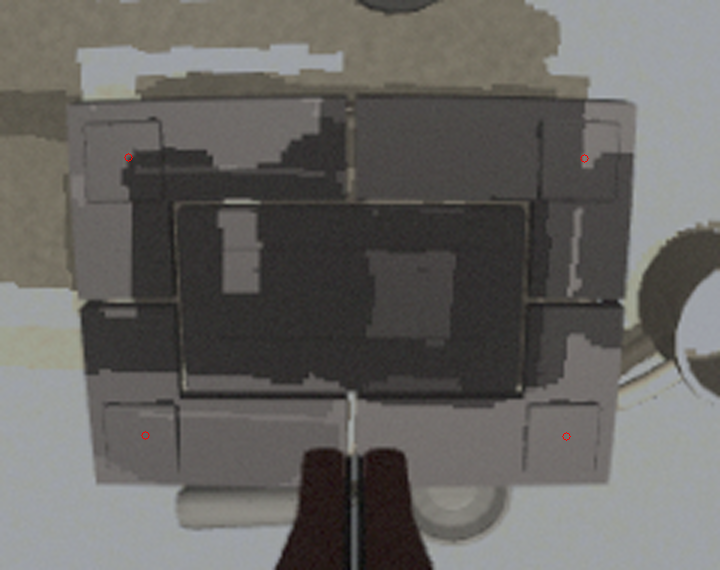

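View pics/s2.png

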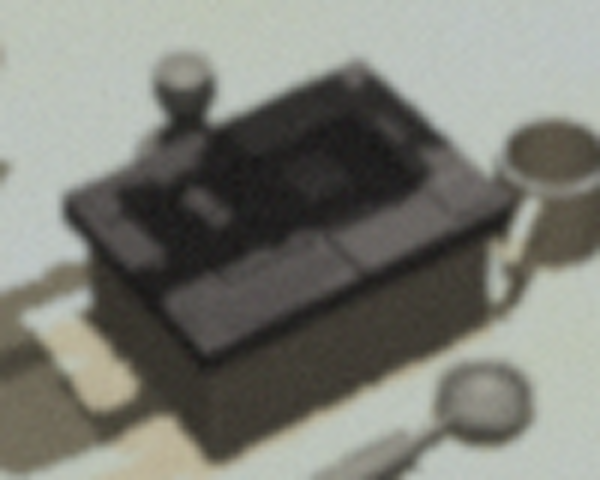

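In the wrist view the pads, at (128,158), (584,158), (145,435) and (566,436), still sit under their marks, so the box hasn't moved. The side view shows a level lid with the neighbours standing. On all four presses the force dropped to about 0 with the fingertip at 95 mm, so every section snapped down.

```bash
python3 -c "
from station import r
print(r.hand_in())"
```

```text
the job is handed in; nothing more can be done
None
```

I pressed all four corner sections of the grey-lidded bean box until they snapped shut, with no sign in the final pictures that the box or its nearest neighbours moved, and handed the job in at about 17 s; no verdict was returned.

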